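# Refill the blank feeder of the dental mill

## Task

Refill the spring-fed blank feeder: take the spent, milled-out blank from its mouth and put it in the scrap tray, then load every new blank from the bench, pressing each one down against the spring follower until both catches have snapped over it. When they are all in, lay the steel straightedge flat across the mouth with its long edge flush against the feeder's raised fence, to show that no blank stands proud, and leave it there; do not disturb the plaster model, the articulator or the jar.

Things in the scene. Friction and masses are not known exactly. Their poses are not given: they have to be found in the camera images.
- feeder: Fixed open-sided magazine. Origin under the centre of its base, z up. Base plate 90 (x) x 176 (y) x 10 mm. Two aluminium columns, 64 mm wide in x, stand at y = +-34.5 to +-80 mm and rise to a flat deck 128 mm above the bench. Blanks lie flat between them, 65 mm side along y. The -x and +x sides are open over the middle 43 mm of y, from the base up, for fingers.
- mouth (a point): Centre of the feeder's mouth at deck height, axes alike. The mouth is 44 (x) x 69 (y) mm, its rim bevelled 5 mm wider all round over the top 6 mm; corner lips 10 mm thick wrap 13 mm round each end of a blank's long sides. A blank set in it stops on the catches' slopes, underside 9 to 12 mm below the deck, its top proud of it; it must be pushed down (5 to 15 N) until the catches hold it.
- catch_level (a point): On the mouth's axis, 22 mm below the deck: the flat undersides of the two brass sprung catches, one in each end wall, 26 mm wide. Their slopes start 9 mm below the deck and lead to noses 8 mm into the mouth. When a blank's top has passed this level they spring back over it and hold it. The next blank goes in on top and sends the stack down; there is room for five.
- fence (a point): Middle of the inner face of the fence, at deck height, axes as the feeder's: a raised dark steel strip on the deck, in two pieces (y = +-42 to +-80 mm), 6 mm high and 6 mm thick, along y on the feeder's +x side. Its straight inner face looks to -x, at x = +22 mm in the feeder's frame.
- follower (a joint): How far the black sprung follower plate in the mouth has been pushed down (m): 0 when empty (its top then 24 mm below the deck), about 0.014, 0.030, 0.046, 0.062, 0.078 with one to five blanks caught, at most 0.088. Spring 4 N at 0, rising 0.8 N per cm.
- blank1: A new milling blank: plain solid white block 40 x 65 x 16 mm, about 60 g, lying flat on the bench at the start. Origin at its centre; x along its 40 mm side, y along its 65 mm side, z through its 16 mm thickness. It may be absent.
- blank2: A new milling blank: plain solid white block 40 x 65 x 16 mm, about 60 g, lying flat on the bench at the start. Origin at its centre; x along its 40 mm side, y along its 65 mm side, z through its 16 mm thickness. It may be absent.
- blank3: A new milling blank: plain solid white block 40 x 65 x 16 mm, about 60 g, lying flat on the bench at the start. Origin at its centre; x along its 40 mm side, y along its 65 mm side, z through its 16 mm thickness. It may be absent.
- blank4: A new milling blank: plain solid white block 40 x 65 x 16 mm, about 60 g, lying flat on the bench at the start. Origin at its centre; x along its 40 mm side, y along its 65 mm side, z through its 16 mm thickness. It may be absent.
- blank5: A new milling blank: plain solid white block 40 x 65 x 16 mm, about 60 g, lying flat on the bench at the start. Origin at its centre; x along its 40 mm side, y along its 65 mm side, z through its 16 mm thickness. It may be absent.
- spent: The spent blank: 40 x 65 x 16 mm like the new ones and of the same white material, but milled out to an open frame (6 mm walls on its long sides, 12 mm at its ends, open through the middle), 35 g. At the start it sits loosely in the feeder's mouth on the catches' slopes, its top about 6 mm above the deck. Origin at its centre; x along 40 mm, y along 65 mm.
- straightedge: Flat steel bar 40 (x) x 180 (y) x 6 mm with a dark wooden grip block on top, in the middle: 16 (x) x 70 (y) x 32 mm high, so 38 mm tall in all; 0.36 kg. Lies on the bench. Origin at the centre of its underside, y along its length, z up. Flush against the fence its origin is at x = +2 mm in the feeder's frame and 128 mm above the bench.
- tray: Fixed grey open scrap tray, 150 (x) x 130 (y) x 30 mm high, walls and floor 4 to 5 mm. Origin under the centre of its floor.
- model: Plaster jaw model 68 mm across and 30 mm tall, a bystander. Origin under its centre.
- articulator: Metal and blue articulator, a bystander, 120 x 50 mm, 130 mm tall. Origin under its centre.
- jar: Amber jar with white lid, 60 mm across, 75 mm tall, a bystander. Origin under its centre.
There are look-alikes about, which are no part of the job. What is shaped like the blank2 but brown or purple is not meant.

How it is judged:
On the way, in this order (a step that is already met when the one before it is completed fails the run):
1. all the new blanks are in the feeder, caught below the catches (x of blank1 in the frame of feeder between -0.006 and 0.006 m and y of blank1 in the frame of feeder between -0.006 and 0.006 m and z of blank1 in the frame of feeder between 0 and 0.103 m and x of blank2 in the frame of feeder between -0.006 and 0.006 m and y of blank2 in the frame of feeder between -0.006 and 0.006 m and z of blank2 in the frame of feeder between 0 and 0.103 m and x of blank3 in the frame of feeder between -0.006 and 0.006 m and y of blank3 in the frame of feeder between -0.006 and 0.006 m and z of blank3 in the frame of feeder between 0 and 0.103 m and x of blank4 in the frame of feeder between -0.006 and 0.006 m and y of blank4 in the frame of feeder between -0.006 and 0.006 m and z of blank4 in the frame of feeder between 0 and 0.103 m and x of blank5 in the frame of feeder between -0.006 and 0.006 m and y of blank5 in the frame of feeder between -0.006 and 0.006 m and z of blank5 in the frame of feeder between 0 and 0.103 m), for 0.3 s.
2. the straightedge lies across the mouth, flush against the fence (x of straightedge in the frame of feeder between -0.0005 and 0.005 m and y of straightedge in the frame of feeder between -0.03 and 0.03 m and z of straightedge in the frame of feeder between 0.124 and 0.1315 m and angle between the y axis of straightedge and the y axis of feeder, either way round below 0.03 rad and angle between straightedge's own z axis and vertical below 0.04 rad), for 0.3 s.
At the end, for the whole second after the job is handed in: Every new blank is under the catches (centre within 6 mm of mid-mouth, at most 103 mm high); the straightedge lies flat on the deck, within 2.5 mm of the fence, parallel to it within 0.03 rad, centred over the mouth within 30 mm; the spent blank is in the tray; all at rest (all of step 1 and all of step 2 and x of spent in the frame of tray between -0.07 and 0.07 m and y of spent in the frame of tray between -0.06 and 0.06 m and z of spent in the frame of tray between 0 and 0.028 m and linear speed of each of straightedge, spent, blank1, blank2, blank3, blank4, blank5 below 0.02 m/s); the robot touches nothing.
It fails at once if the model is knocked aside (more than 30 mm) (distance of model from where it was at the start of the episode above 0.03 m).
It fails at once if the articulator is knocked aside (more than 30 mm) (distance of articulator from where it was at the start of the episode above 0.03 m).
It fails at once if the jar is knocked aside (more than 30 mm) (distance of jar from where it was at the start of the episode above 0.03 m).
Of blank1, blank2, blank3, blank4, blank5 only 3 to 5 are there at a start; the rules pass over those that are not, and their reading is None.
At some moment in a run one of blank1, blank2, blank3, blank4, blank5, straightedge may be knocked a few centimetres aside while the robot is not near it.
Once in a run the grip may slacken for a moment while it holds something.
It also fails if it takes over 210 s, if anything falls off the work surface, if the arm or the gripper's body presses on something with over 40 N, if the wrist force passes 120 N, or if a joint passes its speed limit or range.

## Robot

A 6-joint arm with a two-finger parallel gripper is mounted at the origin on the work surface. World frame = base frame: x ahead of the robot, y to its left, z up, the work surface at z = 0. Lengths are in m, angles in rad, forces in N, time in s.
With the tool pointing down it reaches from about 0.375 to 0.975 m from the base axis. Payload 3.8 kg.
Tool frame: the origin (TCP) lies on the centre line of the jaws, within the pads' length; the fingertips stand 14 mm ahead of it and the grasp point (between the pads) lies 5 mm behind it; z points along the fingers, y is the line along which they close (so a half turn about z gives the same grasp; the last joint's range is limited). The gripper opens to 85 mm and grips with 20 to 120 N. Pads are 22 mm wide; open, the fingers measure 114 mm over their backs; the gripper's body (76 mm by 85 mm) begins 54 mm behind the grasp point. The pads swing forward as they close: fully open they stand 13 mm farther back than shut.
Start: joints at [-1.327, 0.264, 1.604, -0, 1.274, -0.037], TCP at [0.187, -0.649, 0.245] pointing down, gripper open.
Joint ranges: [-2.63, 2.63], [-0.94, 2.18], [0.31, 2.57], [-1.31, 4.45], [0, 2.66], [-2.55, 2.55]. Speed limits (rad/s): [2.57, 2.57, 3.14, 3.14, 3.14, 3.14].

## Interface

Orientations are given as a rotation vector (axis times angle).
In Python, from workcell import bot, eyes, spot_in gives the robot as it stands.
- The arm moves only by the tool carry_out, never from a script. Its argument "series" is text: rows parted by semicolons, each of 4 numbers parted by spaces: the shift along the world's x, y, z in m, then the turn about the world's z in degrees. In form: tx ty tz roll; .... A call has 1 to 20 rows; each row shifts and turns the commanded pose from where the row before left it; what a row does not reach is not made up. A row lasts 1/8 s, in which the tool goes at most 62.5 mm and 10.7 degrees, less where a joint would pass 70% of its speed; a pose out of reach is approached as far as the arm can. A call is refused whole if a number of a shift passes 0.0625 or a number of a turn 10.7, either way. A call with a gripper value outside its range is refused whole. "jaw" is the gripper command: -1 is shut, 1 is fully open, values between are in proportion, set as the call begins (left out, the last holds). The fingers move at their own pace and stop on an object; "grip_force" is the grip in N (left out, the last holds). Time passes only in rows, so rows that do not move let the fingers close. It gives the time, the measured TCP pose, the force, the opening and the grip force at its end, in the units of the state.
- bot.read_state(): the state, without advancing time (a new reading comes with each control period).
- eyes.read_camera(name): name is "scene" or "top"; returns (picture, depth): 400x640x3 uint8, blue, green, red; 400x640 float32, m along the optical axis (not along the pixel's ray), 0 where there is no reading.
- eyes.get_calibration(name): a dict with "K" (3x3 intrinsics, pixels), "position" and "rotation" of the camera in the world. Camera axes: x right, y down, z forward; pixel columns grow to the right and rows downward; lengths in m; the calibration is good to about 2 mm. A picture is of the moment at which its call begins. get_calibration takes no time and is no camera call.
- bot.finish_job(): hands the job in; it is judged then, once.
Trained networks look in the newest picture that a camera, given by its name, has taken for a name from the list of things; names that differ only in an ending like _2 or _b are one class to them, and where a whole thing is asked for, a point or a joint stands for the part that bears it (a point fixed in the world has none). Each returns a list of dicts, best first, with "score" (0 to 1); they miss things now and then, are a little off and sometimes report something else, mostly with a low value. They report only what shows in the picture. A call takes as long as a camera call. They do not tell look-alikes from the thing itself.
- spot_in(camera, target): "rect" ([centre column, centre row, width, height] in pixels, round what is visible of it).
The state is a dict: "time": time; "q": joint angles; "joint_vel": joint speeds; "joint_torque": joint torques, N m; "tool_pos": TCP position; "tcp_rot": TCP orientation; "wrist_force": force on the tool from outside, world axes, zero at the start; "torque": the same for the moment, N m; "width": opening from 0.0 (shut) to 1.0 (fully open); "grip_force": force on a finger pad.
Only numpy, scipy, OpenCV 4.12 (cv2) and the standard library are available. Lean on these libraries where they do the work, as an engineer would, in place of code of your own. Each camera call takes 0.05 s, during which the arm holds its last target. There are 200 camera calls.

## Working session

There is one attempt and no reset: what is moved stays moved. The work goes in short steps, Python scripts to look and compute and a tool call to move; the robot and the scene stay as the last step left them, time stands still between calls to the robot, and variables do not carry over. Pictures are saved under pics/ and viewed, at most 14 in all, crops included, and the job is handed in when it is done.

Besides the shell and the picture viewer there is one more tool, called after "Call:" by a JSON object that holds its "op" and its "data". carry_out: Moves the arm, as the interface text tells. Its arguments: {"type":"object","properties":{"series":{"type":"string"},"jaw":{"type":"number"},"grip_force":{"type":"number"}},"required":["series"]}

```bash
ls; mkdir -p pics
cat > h.py <<'E'
import numpy as np, cv2
from workcell import bot, eyes, spot_in
def cloud(name):
    im,d=eyes.read_camera(name); c=eyes.get_calibration(name)
    K=np.array(c["K"]);R=np.array(c["rotation"]);t=np.array(c["position"])
    if R.shape!=(3,3): R=cv2.Rodrigues(R)[0]
    v,u=np.mgrid[:d.shape[0],:d.shape[1]]
    P=np.stack([(u-K[0,2])/K[0,0]*d,(v-K[1,2])/K[1,1]*d,d],-1)@R.T+t
    P[d==0]=np.nan
    return im,d,P
E
python3 - <<'E'
from h import *
for n in("top","scene"):
    im,d,P=cloud(n); cv2.imwrite(f"pics/{n}0.png",im)
    np.save(f"{n}0.npy",P)
    print(n,eyes.get_calibration(n))
    for k in ("feeder","blank1","spent","straightedge","tray","model","articulator","jar"):
        for r in spot_in(n,k):
            u,v=int(r["rect"][0]),int(r["rect"][1])
            print(k,np.round(r["rect"]).astype(int),round(r["score"],2),np.round(P[min(v,399),min(u,639)],3))
print(bot.read_state())
E
```

```text
pics
top {'K': array([[490.75443682,   0.        , 317.9739188 ],
       [  0.        , 490.75443682, 199.05910213],
       [  0.        ,   0.        ,   1.        ]]), 'position': array([ 0.33312476, -0.05190724,  1.48985027]), 'rotation': array([-2.12025369,  2.12379776, -0.20221519])}
feeder [316 211  61  32] 0.59 [ 0.56  -0.047  0.13 ]
blank1 [197 264  21  16] 0.83 [0.419 0.307 0.02 ]
blank1 [241 224  21  14] 0.82 [0.542 0.181 0.017]
blank1 [274 264  24  26] 0.76 [0.419 0.082 0.012]
blank1 [190 150  20  15] 0.69 [0.775 0.346 0.018]
blank1 [234 266  20  21] 0.64 [0.413 0.201 0.017]
blank1 [202 215  25  18] 0.61 [0.57  0.302 0.019]
blank1 [209 179  21  21] 0.59 [0.683 0.284 0.015]
blank1 [164 234  25  19] 0.57 [0.509 0.415 0.017]
spent [317 205  25  15] 0.76 [ 0.583 -0.047  0.099]
straightedge [390 207  58  23] 0.69 [ 0.587 -0.266  0.038]
straightedge [241 224  24  19] 0.24 [0.54  0.181 0.014]
tray [400 263  43  54] 0.6 [ 0.425 -0.299  0.004]
tray [252 162  21  20] 0.55 [0.731 0.154 0.024]
model [253 162  18  23] 0.8 [0.732 0.148 0.021]
articulator [474 257  57  35] 0.75 [ 0.431 -
[... 1525 characters left out ...]
]
{'time': 0.9, 'q': array([-1.32690178e+00,  2.63853526e-01,  1.60401654e+00,  8.53735483e-06,
        1.27369213e+00, -3.69039089e-02]), 'joint_vel': array([ 1.35766066e-04, -7.76680669e-05,  1.03324727e-03,  3.16916151e-05,
       -5.69418021e-05, -1.00843162e-03]), 'joint_torque': array([-1.21664460e-03, -5.15057445e+01, -3.67727709e+01, -9.46639102e-05,
        6.82636055e-04, -2.66945548e-06]), 'tool_pos': array([ 0.18705378, -0.64855373,  0.24530212]), 'tcp_rot': array([3.11065142e+00, 4.39621516e-01, 1.76972460e-05]), 'wrist_force': array([-0.3257854 , -0.13369552,  0.56600631]), 'torque': array([ 0.01181662, -0.0498124 ,  0.00743214]), 'grip_force': 0.0, 'width': 0.9989927482011643}
```

Run:
```python
import cv2
a=cv2.imread("pics/top0.png"); cv2.imwrite("pics/topc.png",cv2.resize(a[110:310,130:330],None,fx=3,fy=3,interpolation=cv2.INTER_CUBIC))
cv2.imwrite("pics/topd.png",cv2.resize(a[170:320,280:520],None,fx=3.3,fy=3.3,interpolation=cv2.INTER_CUBIC))
```

```text
(no output)
```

View pics/topc.png

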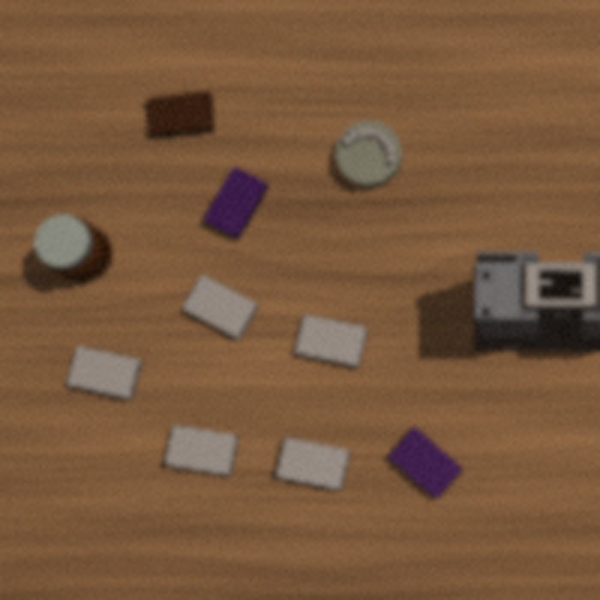

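View pics/topd.png

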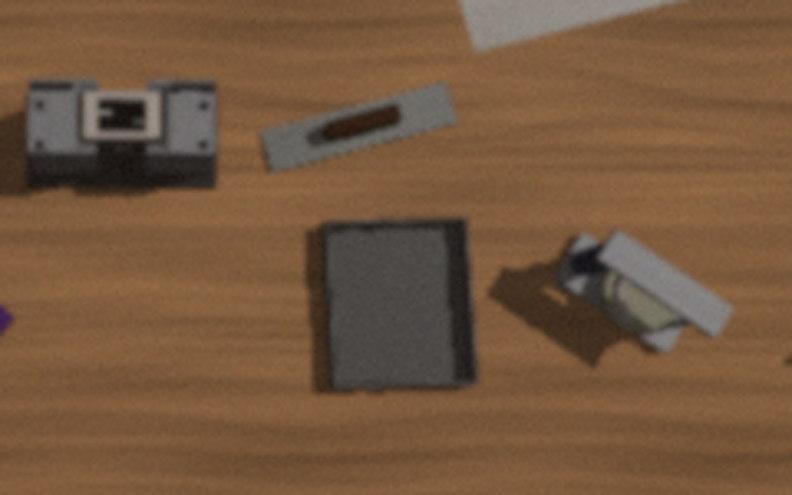

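The pictures show five white blanks on the left (crop px ~(220,305), (330,340), (103,373), (200,450), (312,463)). Two purple and one brown block are decoys. The feeder's fence faces world +x, the straightedge lies tilted at (360,125) in the second crop, and the tray is at (395,305). Next I measure these precisely.

```bash
cat >> h.py <<'E'
def proj(name,uv,z):
    c=eyes.get_calibration(name);K=np.array(c["K"]);R=cv2.Rodrigues(np.array(c["rotation"]))[0];t=np.array(c["position"])
    uv=np.atleast_2d(uv).astype(float)
    r=np.c_[(uv[:,0]-K[0,2])/K[0,0],(uv[:,1]-K[1,2])/K[1,1],np.ones(len(uv))]@R.T
    return (t+r*((z-t[2])/r[:,2])[:,None])[:,:2]
def rects(name,im,mask,z,amin=80,amax=1e9):
    """upsampled mask components -> (cx,cy,w,l,yaw of long side deg) on plane z"""
    out=[]
    for c in cv2.findContours(mask,cv2.RETR_EXTERNAL,cv2.CHAIN_APPROX_NONE)[0]:
        m=np.zeros_like(mask);cv2.drawContours(m,[c],-1,1,-1)
        ys,xs=np.nonzero(m)
        if not amin<=len(xs)/16<=amax: continue
        p=proj(name,np.c_[(xs+.5)/4-.5,(ys+.5)/4-.5],z)
        mu=p.mean(0);w,V=np.linalg.eigh(np.cov(p.T))
        s=np.sqrt(12*w);a=np.degrees(np.arctan2(V[1,1],V[0,1]))%180
        out.append(np.round([*mu,*s,a],4))
    return out
def up(im): return cv2.resize(im,None,fx=4,fy=4,interpolation=cv2.INTER_CUBIC)
def white(im):
    h=cv2.cvtColor(up(cv2.GaussianBlur(im,(3,3),0)),cv2.COLOR_BGR2HSV)
    return ((h[...,1]<60)&(h[...,2]>105)).astype(np.uint8)
E
python3 - <<'E'
from h import *
im=cv2.imread("pics/top0.png");P=np.load("top0.npy")
for n in("top","scene"):
    i=cv2.imread(f"pics/{n}0.png")
    print(n)
    for r in rects(n,i,white(i),0.016): print(r)
z=P[...,2]
# deck
for nm,(m,zz) in {"deck":((z>0.12)&(z<0.15)&(np.abs(P[...,1]+.05)<.15)&(P[...,0]>.45),0.128),
 "wood":((z>0.025)&(z<0.06)&(P[...,0]>.5)&(P[...,1]<-.17)&(P[...,1]>-.36),0.038)}.items():
    m4=cv2.resize(m.astype(np.uint8)*255,None,fx=4,fy=4,interpolation=cv2.INTER_LINEAR)
    print(nm,rects("top",im,(m4>127).astype(np.uint8),zz,20))
print(im[195:225,317].tolist()[::3], im[264,197], im[205,430], im[207,390])
b=P[(np.abs(z-.006)<.02)&(P[...,0]>.5)&(P[...,1]<-.17)&(P[...,1]>-.36)]
print(np.nanmedian(z[264:267,255:260]),np.nanmedian(z[262:266,195:199]))
E
```

```text
top
[4.18600e-01 1.99000e-01 3.82000e-02 6.39000e-02 7.86556e+01]
[4.32100e-01 3.10300e-01 3.82000e-02 6.40000e-02 8.07466e+01]
[0.4543 0.8877 0.0336 0.0554 6.7406]
[4.51500e-01 7.25300e-01 5.19000e-02 5.52000e-02 7.73333e+01]
[4.50900e-01 8.11700e-01 5.29000e-02 5.47000e-02 8.86838e+01]
[ 4.39600e-01 -5.37500e-01  4.83000e-02  1.11100e-01  5.59198e+01]
[5.10000e-01 4.11600e-01 3.85000e-02 6.48000e-02 7.75136e+01]
[5.42200e-01 1.84200e-01 3.86000e-02 6.37000e-02 7.85853e+01]
[5.76900e-01 2.97600e-01 3.80000e-02 6.42000e-02 6.18158e+01]
[5.924000e-01 1.290000e-02 3.220000e-02 4.320000e-02 1.746106e+02]
[ 0.5919 -0.1113  0.0355  0.045   8.0261]
[ 6.00200e-01 -4.79000e-02  4.27000e-02  7.14000e-02  8.97081e+01]
[ 6.040000e-01 -3.272000e-01  3.980000e-02  5.690000e-02  1.025074e+02]
[6.464000e-01 4.625000e-01 4.520000e-02 4.690000e-02 1.041554e+02]
[ 0.7382  0.1505  0.0528  0.0535 11.8684]
[ 0.8121 -0.4529  0.2218  0.3979 73.9332]
scene
[ 0.7347  0.15    0.0537  0.0546 10.1939]
[5.829000e-01 4.599000e-01 4.650000e-02 5.230000e-02 1.471532e+02]
[5.83200e-01 2.97700e-01 4.47000e-02 6.30000
[... 647 characters left out ...]

[ 0.4081 -0.5388  0.0393  0.0505 18.5281]
[ 3.01000e-01 -5.90300e-01  3.26000e-02  1.23400e-01  5.45353e+01]
[-1.1853e+00  1.3900e-02  1.4600e-01  2.8790e-01  8.8603e+01]
[-1.1796 -0.3581  0.0792  0.1385 12.6283]
[-1.52710e+00 -1.10400e-01  6.98000e-02  1.79200e-01  8.84845e+01]
deck [array([ 5.77400e-01, -4.64000e-02,  6.11000e-02,  1.68600e-01,
        8.90737e+01])]
wood [array([ 5.876000e-01, -2.657000e-01,  1.670000e-02,  7.000000e-02,
        1.058942e+02])]
[[61, 93, 131], [114, 124, 137], [29, 33, 40], [18, 20, 23], [19, 22, 27], [102, 108, 118], [29, 30, 37], [24, 26, 31], [14, 18, 21], [16, 17, 24]] [130 136 147] [ 64  99 137] [20 32 51]
-0.0017009913080809902 0.016130507252295256
```

Call:
{"op": "carry_out", "data": {"series": "0.028 0.043 0 5.3;0.028 0.043 0 5.3;0.028 0.043 0 5.3;0.028 0.043 0 5.3;0.028 0.043 0 5.3;0.028 0.043 0 5.3;0.028 0.043 0 5.3;0.028 0.043 0 5.3;0.028 0.043 0 5.3;0.028 0.043 0 5.3;0.028 0.043 0 5.3;0.028 0.043 0 5.3;0.028 0.043 0 5.3;0.028 0.043 0 5.3;0 0 -0.03 0;0 0 -0.03 0;0 0 -0.03 0;0 0 -0.03 0;0 0 0 0;0 0 0 0", "jaw": 1}}

```text
time: 3.4
tool_pos: [0.5798, -0.0467, 0.1264]
tcp_rot: [2.215, 2.226, 0.001]
wrist_force: [0.1, -0.4, 0.6]
width: 0.999
grip_force: 0.0
```

Call:
{"op": "carry_out", "data": {"series": "0 0 0 0;0 0 0 0;0 0 0 0;0 0 0 0;0 0 0 0;0 0 0 0;0 0 0 0", "jaw": -1, "grip_force": 30}}

```text
time: 4.28
tool_pos: [0.5791, -0.0466, 0.1253]
tcp_rot: [2.216, 2.227, 0.0]
wrist_force: [1.7, -0.3, 1.3]
width: 0.459
grip_force: 36.4
```

Call:
{"op": "carry_out", "data": {"series": "0 0 0.03 0;0 0 0.04 0;0 0 0.04 0;-0.026 -0.042 0 0;-0.026 -0.042 0 0;-0.026 -0.042 0 0;-0.026 -0.042 0 0;-0.026 -0.042 0 0;-0.026 -0.042 0 0;0 0 -0.042 0;0 0 -0.042 0;0 0 -0.042 0;0 0 -0.042 0;0 0 -0.040 0;0 0 0 0;0 0 0 0"}}

```text
time: 6.28
tool_pos: [0.4236, -0.299, 0.0282]
tcp_rot: [2.215, 2.226, 0.0]
wrist_force: [-0.3, 0.7, -0.5]
width: 0.461
grip_force: 36.2
```

Call:
{"op": "carry_out", "data": {"series": "0 0 0 0;0 0 0 0;0 0 0 0;0 0 0 0;0 0 0.06 0;0 0 0.06 0;0 0 0.06 0;0 0 0 0", "jaw": 0.5}}

```text
time: 7.28
tool_pos: [0.4265, -0.3012, 0.2142]
tcp_rot: [2.207, 2.218, 0.002]
wrist_force: [0.1, 0.8, -0.1]
width: 0.747
grip_force: 0.0
```

Run:
```python
from h import *
im,d,P=cloud("top"); cv2.imwrite("pics/top1.png",im)
cv2.imwrite("pics/t1.png",cv2.resize(im[160:320,150:450],None,fx=2.6,fy=2.6,interpolation=cv2.INTER_CUBIC))
for r in rects("top",im,white(im),0.016):
    if .3<r[2]*1000/100<.6 and .035<r[2]<.042: print(r)
z=P[...,2]
m=((z>0.12)&(z<0.15)&(np.abs(P[...,1]+.05)<.15)&(P[...,0]>.45)).astype(np.uint8)
n,l,s,c=cv2.connectedComponentsWithStats(m)
for k in range(1,n):
    if s[k,4]>30: print(s[k],proj("top",c[k],.128))
print(bot.read_state()["tool_pos"])
```

```text
[4.18600e-01 1.99000e-01 3.82000e-02 6.42000e-02 7.85907e+01]
[4.32300e-01 3.10200e-01 3.81000e-02 6.43000e-02 8.07311e+01]
[ 4.24200e-01 -5.64900e-01  4.06000e-02  5.85000e-02  6.34333e+01]
[5.10000e-01 4.11600e-01 3.86000e-02 6.46000e-02 7.71124e+01]
[5.42100e-01 1.84300e-01 3.89000e-02 6.36000e-02 7.84386e+01]
[5.7680e-01 2.9770e-01 3.8500e-02 6.4200e-02 6.1969e+01]
[ 5.935000e-01 -1.131000e-01  4.050000e-02  5.020000e-02  1.676213e+02]
[5.938000e-01 1.170000e-02 4.140000e-02 4.830000e-02 1.749519e+02]
[ 5.882000e-01 -2.679000e-01  3.760000e-02  1.731000e-01  1.049123e+02]
[288 194  21  23 401] [[0.57788958 0.00823968]]
[324 194  21  23 388] [[ 0.57634314 -0.10186111]]
[ 0.42473902 -0.29988068  0.21075122]
```

View pics/t1.png

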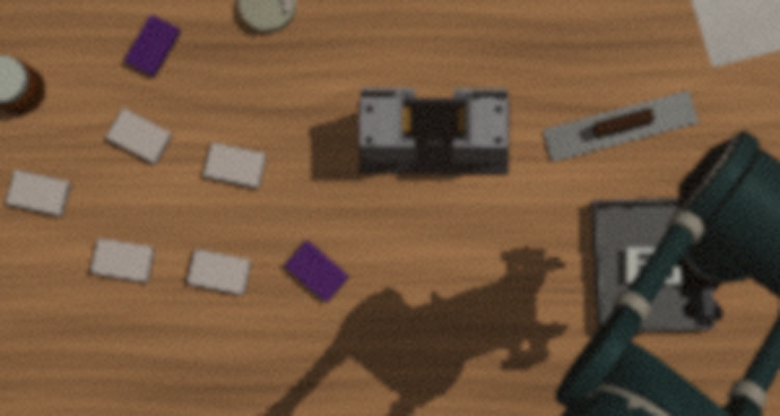

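Call:
{"op": "carry_out", "data": {"series": "0.012 0.048 0 -1.2;0.012 0.048 0 -1.2;0.012 0.048 0 -1.2;0.012 0.048 0 -1.2;0.012 0.048 0 -1.2;0.012 0.048 0 -1.2;0.012 0.048 0 -1.2;0.012 0.048 0 -1.2;0.012 0.048 0 -1.2;0.011 0.051 0 -1.2;0 0 -0.05 0;0 0 -0.05 0;0 0 -0.05 0;0 0 -0.03 0;0 0 -0.008 0;0 0 0 0"}}

```text
time: 9.32
tool_pos: [0.5412, 0.1841, 0.0183]
tcp_rot: [-2.436, -1.983, 0.003]
wrist_force: [0.6, -0.5, -0.5]
width: 0.749
grip_force: 0.0
```

Call:
{"op": "carry_out", "data": {"series": "0 0 0 0;0 0 0 0;0 0 0 0;0 0 0 0;0 0 0 0;0 0 0 0", "jaw": -1, "grip_force": 60}}

```text
time: 10.07
tool_pos: [0.5438, 0.185, 0.0214]
tcp_rot: [2.435, 1.982, 0.006]
wrist_force: [0.3, -0.7, 7.0]
width: 0.443
grip_force: 60.9
```

Call:
{"op": "carry_out", "data": {"series": "0 0 0.03 0;0 0 0.05 0;0 0 0.05 0;0 0 0.03 0;0.006 -0.0385 0 1.9;0.006 -0.0385 0 1.9;0.006 -0.0385 0 1.9;0.006 -0.0385 0 1.9;0.006 -0.0385 0 1.9;0.0055 -0.039 0 1.7;0 0 0 0;0 0 -0.015 0;0 0 -0.014 0;0 0 0 0;0 0 0 0"}}

```text
time: 11.95
tool_pos: [0.5774, -0.0463, 0.1499]
tcp_rot: [-2.23, -2.212, 0.001]
wrist_force: [-0.6, -0.3, -1.0]
width: 0.442
grip_force: 60.5
```

Call:
{"op": "carry_out", "data": {"series": "0 0 -0.007 0;0 0 -0.007 0;0 0 -0.004 0;0 0 0 0"}}

```text
time: 12.45
tool_pos: [0.5775, -0.0471, 0.132]
tcp_rot: [-2.231, -2.211, 0.0]
wrist_force: [-0.5, -0.7, 0.1]
width: 0.444
grip_force: 60.7
```

Call:
{"op": "carry_out", "data": {"series": "0 0 -0.006 0;0 0 -0.006 0;0 0 -0.006 0;0 0 -0.005 0;0 0 -0.003 0;0 0 0 0;0 0 0 0"}}

```text
time: 13.32
tool_pos: [0.578, -0.0471, 0.1067]
tcp_rot: [2.231, 2.211, 0.001]
wrist_force: [1.4, -1.5, 4.6]
width: 0.447
grip_force: 61.2
```

Call:
{"op": "carry_out", "data": {"series": "0 0 -0.003 0;0 0 0 0"}}

```text
time: 13.58
tool_pos: [0.5778, -0.0471, 0.1033]
tcp_rot: [2.231, 2.211, 0.001]
wrist_force: [1.7, -1.4, 4.7]
width: 0.446
grip_force: 61.2
```

Call:
{"op": "carry_out", "data": {"series": "0 0 0 0;0 0 0 0;0 0 0 0;0 0 0 0;0 0 0.04 0;0 0 0.05 0;0 0 0 0", "jaw": 0.5}}

```text
time: 14.45
tool_pos: [0.5811, -0.0475, 0.1988]
tcp_rot: [2.226, 2.206, 0.01]
wrist_force: [-0.7, -1.2, 0.2]
width: 0.748
grip_force: 0.0
```

```bash
cat > chk.py <<'E'
from h import *
import sys
im,d,P=cloud("top"); cv2.imwrite(f"pics/{sys.argv[1]}.png",im)
im2,d2,P2=cloud("scene"); cv2.imwrite(f"pics/{sys.argv[1]}s.png",im2)
for r in rects("top",im,white(im),0.016):
    if .035<r[2]<.042 and r[1]>.1: print(r)
for Q in (P,P2):
    m=(abs(Q[...,0]-.578)<.012)&(abs(Q[...,1]+.047)<.015)
    print("mouth z",np.round(np.nanpercentile(Q[m][:,2],[10,50,90]),4),m.sum())
print(bot.read_state()["tool_pos"])
E
python3 chk.py a
```

```text
[4.348000e-01 3.232000e-01 3.660000e-02 3.930000e-02 1.264246e+02]
[5.09900e-01 4.11600e-01 3.89000e-02 6.48000e-02 7.72397e+01]
[5.76800e-01 2.97800e-01 3.87000e-02 6.42000e-02 6.22596e+01]
mouth z [0.5692 0.5716 0.574 ] 184
mouth z [0.0087 0.1058 0.5711] 213
[ 0.57786207 -0.04709094  0.19395658]
```

Call:
{"op": "carry_out", "data": {"series": "0 0.049 0 -3.9;0 0.049 0 -3.9;0 0.049 0 -3.9;0 0.049 0 -3.9;0 0.049 0 -3.9;0 0.049 0 -3.9;-0.001 0.051 0 -4;0 0 -0.05 0;0 0 -0.05 0;0 0 -0.05 0;0 0 -0.02 0;0 0 0 0"}}

```text
time: 16.05
tool_pos: [0.5745, 0.2969, 0.0206]
tcp_rot: [-2.691, -1.62, 0.009]
wrist_force: [-0.1, 0.1, 0.1]
width: 0.75
grip_force: 0.0
```

```bash
python3 chk.py b
python3 - <<'E'
import cv2
a=cv2.imread("pics/b.png");b=cv2.imread("pics/bs.png")
cv2.imwrite("pics/b2.png",cv2.hconcat([cv2.resize(a[150:270,190:350],(640,480)),])); 
cv2.imwrite("pics/b3.png",cv2.resize(b[150:300,270:470],(800,600)))
E
```

```text
[4.18600e-01 1.99100e-01 3.84000e-02 6.44000e-02 7.85478e+01]
mouth z [0.0992 0.1044 0.1085] 96
mouth z [-0.7413  0.043   0.1085] 151
[0.57769827 0.29839205 0.0246421 ]
```

View pics/b2.png

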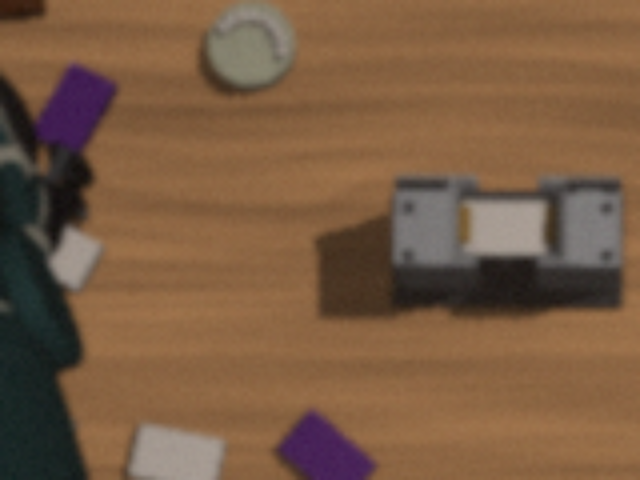

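Call:
{"op": "carry_out", "data": {"series": "0 0 0 0;0 0 0 0;0 0 0 0;0 0 0 0;0 0 0 0;0 0 0 0", "jaw": -1, "grip_force": 60}}

```text
time: 16.9
tool_pos: [0.5786, 0.2988, 0.0265]
tcp_rot: [2.691, 1.62, 0.008]
wrist_force: [0.5, -0.3, 6.6]
width: 0.432
grip_force: 59.5
```

Call:
{"op": "carry_out", "data": {"series": "0 0 0.03 0;0 0 0.05 0;0 0 0.05 0;0 0 0.03 0;0 -0.049 0 3.9;0 -0.049 0 3.9;0 -0.049 0 3.9;0 -0.049 0 3.9;0 -0.049 0 3.9;0 -0.049 0 3.9;0.001 -0.051 0 4;0 0 0 0;0 0 -0.015 0;0 0 -0.015 0;0 0 0 0;0 0 0 0"}}

```text
time: 18.9
tool_pos: [0.5773, -0.0462, 0.1528]
tcp_rot: [-2.229, -2.212, 0.001]
wrist_force: [0.9, -1.1, -1.3]
width: 0.429
grip_force: 60.2
```

Call:
{"op": "carry_out", "data": {"series": "0 0 -0.007 0;0 0 -0.007 0;0 0 -0.006 0;0 0 -0.006 0;0 0 -0.006 0;0 0 -0.006 0;0 0 -0.004 0;0 0 -0.003 0;0 0 0 0;0 0 0 0"}}

```text
time: 20.15
tool_pos: [0.5781, -0.0472, 0.1087]
tcp_rot: [2.231, 2.211, 0.001]
wrist_force: [1.6, -0.4, 4.9]
width: 0.43
grip_force: 61.3
```

Call:
{"op": "carry_out", "data": {"series": "0 0 0 0;0 0 0 0;0 0 0 0;0 0 0 0;0 0 0.04 0;0 0 0.045 0;0 0 0 0", "jaw": 0.5}}

```text
time: 21.02
tool_pos: [0.5808, -0.0474, 0.1983]
tcp_rot: [2.226, 2.207, 0.009]
wrist_force: [0.3, -0.5, 0.1]
width: 0.752
grip_force: 0.0
```

```bash
cat > sc.py <<'E'
from h import *
for n in ("top","scene"):
    im,d,P=cloud(n)
    print(n)
    for r in rects(n,im,white(im),0.016):
        if .02<r[2]<.05 and .03<r[3]<.07 and .15<r[1]<.43 and r[0]>0: print(np.round(r,3))
    for r in spot_in(n,"straightedge")[:1]: print("se",np.round(r["rect"]),r["score"])
E
python3 sc.py
```

```text
top
[4.14000e-01 1.79000e-01 2.40000e-02 3.80000e-02 1.59925e+02]
[4.23000e-01 2.18000e-01 2.50000e-02 3.80000e-02 1.65778e+02]
[4.35000e-01 3.23000e-01 3.70000e-02 4.00000e-02 1.21393e+02]
[5.1000e-01 4.1200e-01 3.9000e-02 6.5000e-02 7.7416e+01]
se [390. 210.  59.  22.] 0.73
scene
[5.1600e-01 4.1200e-01 4.6000e-02 6.2000e-02 7.6177e+01]
[4.40000e-01 3.21000e-01 4.00000e-02 4.60000e-02 1.77676e+02]
se [260. 214.  50.  13.] 0.71
```

Call:
{"op": "carry_out", "data": {"series": "-0.0265 0.041 0 -1.8;-0.0265 0.041 0 -1.8;-0.0265 0.041 0 -1.8;-0.0265 0.041 0 -1.8;-0.0265 0.041 0 -1.8;-0.0265 0.041 0 -2;0 0 -0.05 0;0 0 -0.05 0;0 0 -0.05 0;0 0 -0.02 0;0 0 -0.003 0;0 0 0 0;0 0 0 0"}}

```text
time: 22.85
tool_pos: [0.4196, 0.1994, 0.0214]
tcp_rot: [2.433, 1.987, 0.003]
wrist_force: [-0.2, 0.9, 0.3]
width: 0.75
grip_force: 0.0
```

```bash
python3 chk.py c; python3 sc.py | tail -6
```

```text
[5.0990e-01 4.1160e-01 3.8800e-02 6.4800e-02 7.7366e+01]
mouth z [0.1018 0.1054 0.1089] 89
mouth z [-0.747   0.0362  0.1079] 120
[0.41964457 0.19937852 0.02149864]
[5.1000e-01 4.1200e-01 3.9000e-02 6.5000e-02 7.7363e+01]
se [390. 208.  58.  22.] 0.86
scene
[5.1600e-01 4.1200e-01 4.6000e-02 6.2000e-02 7.6605e+01]
[4.4000e-01 3.1200e-01 4.2000e-02 6.1000e-02 9.4644e+01]
se [260. 213.  51.  14.] 0.9
```

Call:
{"op": "carry_out", "data": {"series": "0 0 0 0;0 0 0 0;0 0 0 0;0 0 0 0;0 0 0 0;0 0 0 0", "jaw": -1}}

```text
time: 23.9
tool_pos: [0.4191, 0.1992, 0.0208]
tcp_rot: [2.433, 1.987, 0.001]
wrist_force: [-0.5, -0.9, 5.3]
width: 0.445
grip_force: 60.8
```

Call:
{"op": "carry_out", "data": {"series": "0 0 0.03 0;0 0 0.05 0;0 0 0.05 0;0 0 0.03 0;0.0265 -0.041 0 1.8;0.0265 -0.041 0 1.8;0.0265 -0.041 0 1.8;0.0265 -0.041 0 1.8;0.0265 -0.041 0 1.8;0.0265 -0.041 0 2;0 0 0 0;0 0 -0.015 0;0 0 -0.015 0;0 0 0 0;0 0 0 0"}}

```text
time: 25.78
tool_pos: [0.5772, -0.0463, 0.15]
tcp_rot: [-2.23, -2.212, 0.001]
wrist_force: [0.1, -0.3, -0.1]
width: 0.444
grip_force: 60.5
```

Call:
{"op": "carry_out", "data": {"series": "0 0 -0.007 0;0 0 -0.007 0;0 0 -0.006 0;0 0 -0.006 0;0 0 -0.006 0;0 0 -0.006 0;0 0 -0.004 0;0 0 -0.003 0;0 0 0 0;0 0 0 0"}}

```text
time: 27.02
tool_pos: [0.5782, -0.047, 0.1057]
tcp_rot: [2.231, 2.211, 0.002]
wrist_force: [0.8, 0.9, 4.3]
width: 0.443
grip_force: 61.2
```

Call:
{"op": "carry_out", "data": {"series": "0 0 0 0;0 0 0 0;0 0 0 0;0 0 0 0;0 0 0.04 0;0 0 0.045 0;0 0 0 0", "jaw": 0.5}}

```text
time: 27.9
tool_pos: [0.5808, -0.0475, 0.1953]
tcp_rot: [2.226, 2.206, 0.009]
wrist_force: [-0.1, 0.2, -0.4]
width: 0.752
grip_force: 0.0
```

```bash
python3 sc.py;python3 -c "from h import *;print(bot.read_state()['tool_pos'])"
```

```text
top
[4.35000e-01 3.22000e-01 3.70000e-02 4.20000e-02 1.11578e+02]
[5.1000e-01 4.1200e-01 3.9000e-02 6.5000e-02 7.7344e+01]
se [390. 209.  60.  28.] 0.7
scene
[5.1600e-01 4.1200e-01 4.6000e-02 6.2000e-02 7.6358e+01]
[4.40000e-01 3.20000e-01 4.20000e-02 4.50000e-02 1.75675e+02]
se [258. 214.  48.  12.] 0.92
[ 0.57638945 -0.04692289  0.18864159]
```

Call:
{"op": "carry_out", "data": {"series": "-0.018 0.0445 0 -1.1;-0.018 0.0445 0 -1.1;-0.018 0.0445 0 -1.1;-0.018 0.0445 0 -1.1;-0.018 0.0445 0 -1.1;-0.018 0.0445 0 -1.1;-0.018 0.0445 0 -1.1;-0.02 0.0455 0 -1.1;0 0 -0.05 0;0 0 -0.05 0;0 0 -0.05 0;0 0 -0.019 0;0 0 0 0;0 0 0 0"}}

```text
time: 29.85
tool_pos: [0.4317, 0.31, 0.0214]
tcp_rot: [-2.394, -2.034, 0.0]
wrist_force: [0.3, -0.1, -0.5]
width: 0.751
grip_force: 0.0
```

```bash
python3 chk.py d
python3 - <<'E'
import cv2
a=cv2.imread("pics/d.png")
cv2.imwrite("pics/d2.png",cv2.resize(a[170:290,140:350],(787,450)))
E
```

```text
mouth z [0.1017 0.1053 0.1084] 91
mouth z [-0.7482  0.0245  0.1086] 120
[0.43254525 0.31056529 0.02251563]
```

View pics/d2.png

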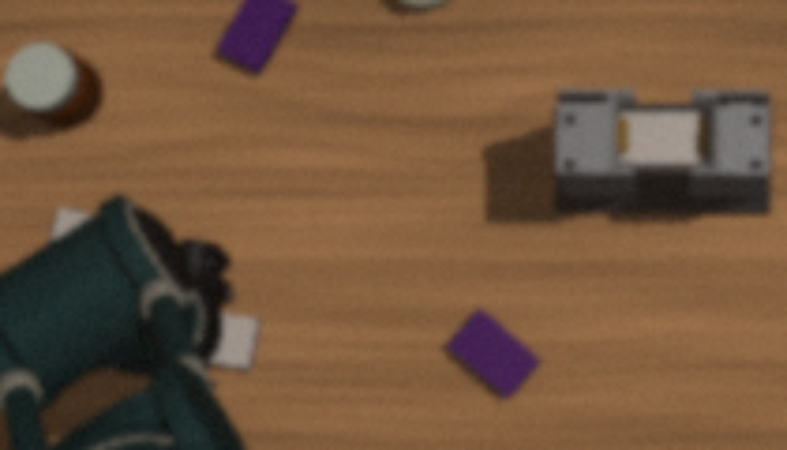

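The third blank lies under the brass catches (mouth at px (660,135), top at about 0.105 m). The gripper is straddling the fourth blank.

Call:
{"op": "carry_out", "data": {"series": "0 0 0 0;0 0 0 0;0 0 0 0;0 0 0 0;0 0 0 0;0 0 0 0", "jaw": -1}}

```text
time: 30.7
tool_pos: [0.4327, 0.3106, 0.0229]
tcp_rot: [2.394, 2.034, 0.004]
wrist_force: [-1.2, -1.3, 6.5]
width: 0.443
grip_force: 60.7
```

Call:
{"op": "carry_out", "data": {"series": "0 0 0.03 0;0 0 0.05 0;0 0 0.05 0;0 0 0.03 0;0.018 -0.0445 0 1.1;0.018 -0.0445 0 1.1;0.018 -0.0445 0 1.1;0.018 -0.0445 0 1.1;0.018 -0.0445 0 1.1;0.018 -0.0445 0 1.1;0.018 -0.0445 0 1.1;0.02 -0.0455 0 1.1;0 0 0 0;0 0 -0.015 0;0 0 -0.015 0;0 0 0 0;0 0 0 0"}}

```text
time: 32.83
tool_pos: [0.5772, -0.0462, 0.1509]
tcp_rot: [-2.23, -2.212, 0.001]
wrist_force: [0.6, -0.2, -0.9]
width: 0.444
grip_force: 60.6
```

Call:
{"op": "carry_out", "data": {"series": "0 0 -0.007 0;0 0 -0.007 0;0 0 -0.006 0;0 0 -0.006 0;0 0 -0.006 0;0 0 -0.006 0;0 0 -0.004 0;0 0 -0.003 0;0 0 0 0;0 0 0 0"}}

```text
time: 34.08
tool_pos: [0.5801, -0.05, 0.1092]
tcp_rot: [2.225, 2.207, 0.001]
wrist_force: [-0.7, -8.3, 8.5]
width: 0.439
grip_force: 68.0
```

Call:
{"op": "carry_out", "data": {"series": "0 0 0 0;0 0 0 0;0 0 0 0;0 0 0 0;0 0 0.04 0;0 0 0.045 0;0 0 0 0", "jaw": 0.5}}

```text
time: 34.95
tool_pos: [0.5808, -0.0473, 0.1962]
tcp_rot: [2.226, 2.207, 0.009]
wrist_force: [-0.2, -1.0, -0.5]
width: 0.751
grip_force: 0.0
```

```bash
python3 sc.py;python3 -c "from h import *;print(bot.read_state()['tool_pos'])"
```

```text
top
[5.1000e-01 4.1200e-01 3.9000e-02 6.5000e-02 7.7576e+01]
se [389. 210.  58.  24.] 0.63
scene
[5.1600e-01 4.1200e-01 4.6000e-02 6.2000e-02 7.6382e+01]
se [259. 216.  49.  13.] 0.63
[ 0.576395   -0.04684587  0.18960066]
```

Call:
{"op": "carry_out", "data": {"series": "-0.0075 0.051 0 -1.35;-0.0075 0.051 0 -1.35;-0.0075 0.051 0 -1.35;-0.0075 0.051 0 -1.35;-0.0075 0.051 0 -1.35;-0.0075 0.051 0 -1.35;-0.0075 0.051 0 -1.35;-0.0075 0.051 0 -1.35;-0.008 0.051 0 -1.35;0 0 0 0;0 0 0 0"}}

```text
time: 36.52
tool_pos: [0.5086, 0.4112, 0.1892]
tcp_rot: [2.452, 1.964, -0.006]
wrist_force: [-0.4, -1.1, 0.1]
width: 0.746
grip_force: 0.0
```

```bash
python3 chk.py e
python3 - <<'E'
import cv2
a=cv2.imread("pics/e.png");b=cv2.imread("pics/es.png")
cv2.imwrite("pics/e2.png",cv2.hconcat([cv2.resize(a[180:240,280:360],(400,300)),cv2.resize(b[170:245,280:380],(400,300))]))
E
```

```text
[5.09900e-01 4.11600e-01 3.88000e-02 6.49000e-02 7.75879e+01]
mouth z [0.1035 0.1065 0.1107] 90
mouth z [-0.7477  0.1053  0.1098] 96
[0.50931236 0.41046153 0.19008129]
```

View pics/e2.png

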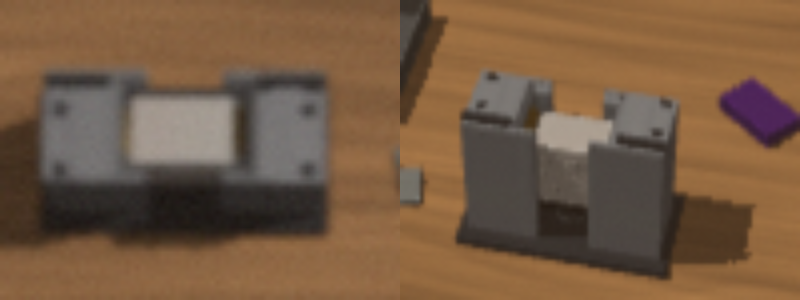

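```bash
cat > prof.py <<'E'
from h import *
A=[];B=[]
for i in range(6):
    im,d,P=cloud("top");A.append(P);B.append(im)
P=np.nanmedian(A,0);im=np.mean(B,0)
v0,v1=200,212
w=im[...,0]
for u in range(300,334):
    s=P[v0:v1,u];m=(abs(s[:,0]-.578)<.014)
    print(u,np.round(np.nanmedian(s[m],0)[1:],4),np.round(im[v0:v1,u][m].mean(0)).astype(int))
E
python3 prof.py
```

```text
300 [-0.0019  0.1272] [114 115 117]
301 [-0.0046  0.1275] [113 114 116]
302 [-0.0075  0.1275] [109 110 112]
303 [-0.0103  0.1242] [ 99 102 107]
304 [-0.0127  0.1102] [ 82  93 104]
305 [-0.0154  0.1067] [ 84 101 114]
306 [-0.0183  0.1068] [115 127 140]
307 [-0.0212  0.1068] [138 147 158]
308 [-0.024   0.1059] [143 152 163]
309 [-0.0269  0.1066] [144 153 163]
310 [-0.0297  0.1058] [143 152 163]
311 [-0.0326  0.1075] [144 153 164]
312 [-0.0355  0.1064] [143 152 163]
313 [-0.0383  0.1059] [144 153 163]
314 [-0.0412  0.1062] [145 153 164]
315 [-0.044   0.1067] [145 154 164]
316 [-0.0469  0.106 ] [145 154 164]
317 [-0.0498  0.1056] [145 153 163]
318 [-0.0526  0.1057] [146 155 164]
319 [-0.0555  0.1061] [145 154 163]
320 [-0.0584  0.1055] [146 154 163]
321 [-0.0612  0.1056] [146 155 163]
322 [-0.0641  0.1061] [146 155 163]
323 [-0.0669  0.1056] [147 156 164]
324 [-0.0698  0.1057] [146 155 163]
325 [-0.0727  0.1046] [138 147 155]
326 [-0.0755  0.1076] [104 114 123]
327 [-0.0783  0.1123] [54 67 78]
328 [-0.0811  0.1157] [36 49 59]
329 [-0.0837  0.1243] [51 57 63]
330 [-0.0865  0.1276] [75 77 81]
331 [-0.0893  0.1279] [ 98  99 102]
332 [-0.0921  0.1275] [112 112 115]
333 [-0.0949  0.1272] [116 117 120]
```

Run:
```python
from h import *
for n in "bcde":
    a=cv2.imread(f"pics/{n}.png").astype(float)[202:210].mean(0)
    print(n,"L",np.round(a[301:309].mean(1)).astype(int),"R",np.round(a[323:332].mean(1)).astype(int), "R-B L",np.round(a[301:309,2]-a[301:309,0]).astype(int))
```

```text
b L [120 115 108  97  87  91 118 143] R [158 154 130  87  54  48  60  82 105] R-B L [ 4  4  9 31 59 66 47 29]
c L [114 111 104  92  84  87 114 137] R [151 146 126  87  53  47  57  78 100] R-B L [ 3  4  9 30 56 63 45 29]
d L [116 112 104  95  83  89 113 138] R [153 147 125  83  52  46  57  78 102] R-B L [ 3  4  9 30 57 62 44 30]
e L [113 110 103  94  99 127 147 153] R [156 154 147 112  65  47  58  78  99] R-B L [ 3  4  9 23 32 26 21 20]
```

The fourth blank looks unlatched: the brass catches are barely visible beside it at px (130,140) and (238,140), and they were clear on the earlier ones. I'll press it down with the closed fingertips.

Call:
{"op": "carry_out", "data": {"series": "0.0075 -0.051 0 1.35;0.0075 -0.051 0 1.35;0.0075 -0.051 0 1.35;0.0075 -0.051 0 1.35;0.0075 -0.051 0 1.35;0.0075 -0.051 0 1.35;0.0075 -0.051 0 1.35;0.0075 -0.051 0 1.35;0.008 -0.051 0 1.35;0 0 0 0;0 0 -0.04 0;0 0 -0.02 0;0 0 0 0;0 0 -0.004 0;0 0 -0.004 0;0 0 -0.003 0;0 0 0 0", "jaw": -1, "grip_force": 30}}

```text
time: 39.05
tool_pos: [0.5779, -0.047, 0.1206]
tcp_rot: [2.231, 2.211, 0.001]
wrist_force: [0.1, 0.4, -0.5]
width: 0.002
grip_force: 0.0
```

Call:
{"op": "carry_out", "data": {"series": "0 0 -0.003 0;0 0 -0.003 0;0 0 0 0"}}

```text
time: 39.42
tool_pos: [0.5781, -0.0469, 0.1154]
tcp_rot: [2.231, 2.211, 0.002]
wrist_force: [-0.6, 1.8, 4.3]
width: 0.003
grip_force: 2.5
```

Call:
{"op": "carry_out", "data": {"series": "0 0 -0.003 0;0 0 -0.002 0;0 0 0 0"}}

```text
time: 39.8
tool_pos: [0.5781, -0.0469, 0.1105]
tcp_rot: [2.231, 2.211, 0.002]
wrist_force: [-0.6, 1.6, 5.7]
width: -0.003
grip_force: 2.7
```

Call:
{"op": "carry_out", "data": {"series": "0 0 -0.002 0;0 0 0 0;0 0 0.04 0;0 0 0.045 0;-0.0075 0.051 0 -1.35;-0.0075 0.051 0 -1.35;-0.0075 0.051 0 -1.35;-0.0075 0.051 0 -1.35;-0.0075 0.051 0 -1.35;-0.0075 0.051 0 -1.35;-0.0075 0.051 0 -1.35;-0.0075 0.051 0 -1.35;-0.008 0.051 0 -1.35;0 0 0 0;0 0 0 0"}}

```text
time: 41.68
tool_pos: [0.5093, 0.4116, 0.1919]
tcp_rot: [2.451, 1.964, -0.002]
wrist_force: [-0.1, 0.0, -0.2]
width: -0.0
grip_force: 0.0
```

```bash
python3 chk.py f
cat > lr.py <<'E'
from h import *
import sys
for n in sys.argv[1:]:
    a=cv2.imread(f"pics/{n}.png").astype(float)[202:210].mean(0)
    print(n,"L",np.round(a[301:309].mean(1)).astype(int),"R",np.round(a[323:332].mean(1)).astype(int), "R-B L",np.round(a[301:309,2]-a[301:309,0]).astype(int))
E
python3 lr.py d e f
```

```text
[5.09900e-01 4.11700e-01 3.88000e-02 6.48000e-02 7.77294e+01]
mouth z [0.1021 0.1053 0.1085] 89
mouth z [-0.7485  0.0616  0.109 ] 96
[0.50973745 0.41070589 0.19205329]
d L [116 112 104  95  83  89 113 138] R [153 147 125  83  52  46  57  78 102] R-B L [ 3  4  9 30 57 62 44 30]
e L [113 110 103  94  99 127 147 153] R [156 154 147 112  65  47  58  78  99] R-B L [ 3  4  9 23 32 26 21 20]
f L [114 111 103  92  81  88 112 136] R [152 145 123  84  52  47  57  78  99] R-B L [ 3  4  9 30 57 62 46 29]
```

The catch profile matches a latched blank again. Now the fifth.

Call:
{"op": "carry_out", "data": {"series": "0 0 -0.03 0;0 0 -0.03 0;0 0 -0.03 0;0 0 -0.03 0;0 0 -0.03 0;0 0 -0.02 0;0 0 -0.001 0;0 0 0 0;0 0 0 0", "jaw": 0.5}}

```text
time: 42.9
tool_pos: [0.5107, 0.4127, 0.023]
tcp_rot: [2.453, 1.963, 0.005]
wrist_force: [0.3, 0.4, 0.0]
width: 0.747
grip_force: 0.0
```

Call:
{"op": "carry_out", "data": {"series": "0 0 0 0;0 0 0 0;0 0 0 0;0 0 0 0;0 0 0 0;0 0 0 0", "jaw": -1, "grip_force": 80}}

```text
time: 43.65
tool_pos: [0.5104, 0.4127, 0.0229]
tcp_rot: [2.453, 1.963, 0.004]
wrist_force: [-0.2, -1.0, 5.8]
width: 0.433
grip_force: 80.6
```

Call:
{"op": "carry_out", "data": {"series": "0 0 0.03 0;0 0 0.05 0;0 0 0.05 0;0 0 0.03 0;0.0075 -0.051 0 1.35;0.0075 -0.051 0 1.35;0.0075 -0.051 0 1.35;0.0075 -0.051 0 1.35;0.0075 -0.051 0 1.35;0.0075 -0.051 0 1.35;0.0075 -0.051 0 1.35;0.0075 -0.051 0 1.35;0.008 -0.051 0 1.35;0 0 0 0;0 0 -0.015 0;0 0 -0.015 0;0 0 0 0;0 0 0 0"}}

```text
time: 45.9
tool_pos: [0.5773, -0.0462, 0.1508]
tcp_rot: [-2.229, -2.213, 0.001]
wrist_force: [0.3, -0.2, -0.5]
width: 0.431
grip_force: 80.3
```

Call:
{"op": "carry_out", "data": {"series": "0 0 -0.007 0;0 0 -0.007 0;0 0 -0.006 0;0 0 -0.005 0;0 0 -0.005 0;0 0 -0.005 0;0 0 -0.005 0;0 0 -0.003 0;0 0 0 0;0 0 0 0"}}

```text
time: 47.15
tool_pos: [0.5785, -0.0473, 0.1092]
tcp_rot: [2.23, 2.21, 0.002]
wrist_force: [0.2, -1.3, 5.2]
width: 0.437
grip_force: 81.4
```

Call:
{"op": "carry_out", "data": {"series": "0 0 -0.002 0;0 0 -0.002 0;0 0 0 0"}}

```text
time: 47.52
tool_pos: [0.5786, -0.0473, 0.1054]
tcp_rot: [2.23, 2.21, 0.002]
wrist_force: [-1.0, -1.2, 7.4]
width: 0.433
grip_force: 81.5
```

Call:
{"op": "carry_out", "data": {"series": "0 0 0 0;0 0 0 0;0 0 0 0;0 0 0 0;0 0 0.04 0;0 0 0.046 0;0 0 0 0", "jaw": 0.5}}

```text
time: 48.4
tool_pos: [0.5809, -0.0474, 0.1954]
tcp_rot: [2.226, 2.206, 0.009]
wrist_force: [0.4, 0.1, -0.1]
width: 0.749
grip_force: 0.0
```

Call:
{"op": "carry_out", "data": {"series": "0.004 -0.05 0 2.6;0.004 -0.05 0 2.6;0 -0.05 0 2.6;0 -0.05 0 2.6;0 -0.02 0 2.6;0 0 0 2.4;0 0 0 0;0 0 0 0"}}

```text
time: 49.4
tool_pos: [0.5853, -0.2666, 0.1895]
tcp_rot: [-1.915, -2.489, 0.0]
wrist_force: [0.0, 0.1, -0.1]
width: 0.752
grip_force: 0.0
```

```bash
python3 chk.py g; python3 lr.py d g
python3 - <<'E'
from h import *
im,d,P=cloud("top")
for k in ("straightedge",): print(spot_in("top",k)[:2])
print(bot.read_state()["tcp_rot"])
cv2.imwrite("pics/g2.png",cv2.resize(im[160:320,150:480],None,fx=2.4,fy=2.4,interpolation=cv2.INTER_CUBIC))
E
```

```text
mouth z [0.1021 0.106  0.1093] 89
mouth z [-0.7487  0.1067  0.1089] 68
[ 0.58548205 -0.26650216  0.18993881]
d L [116 112 104  95  83  89 113 138] R [153 147 125  83  52  46  57  78 102] R-B L [ 3  4  9 30 57 62 44 30]
g L [118 107  93  77  67  69  88 109] R [162 156 132  88  53  46  52  62  77] R-B L [ 4  4  8 23 44 49 36 23]
[{'rect': [390.4, 212.4, 58.0, 16.6], 'score': 0.85}]
[-1.91442733e+00 -2.49088062e+00 -1.28192825e-05]
```

View pics/g2.png

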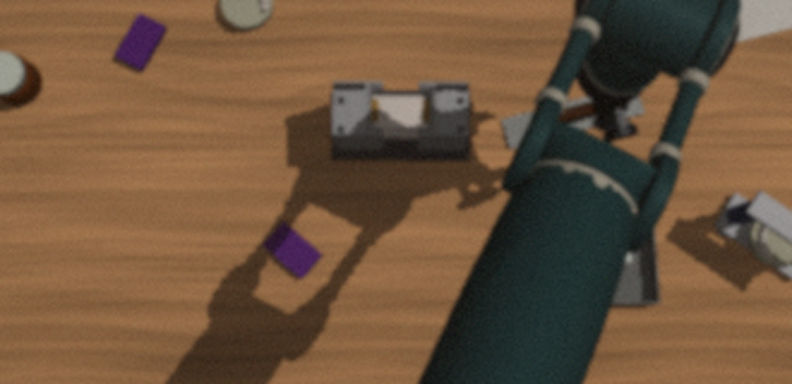

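Run:
```python
from h import *
im,d,P=cloud("scene");cv2.imwrite("pics/gs2.png",cv2.resize(im[170:260,210:340],(780,540)))
for f,i in(("0",cv2.imread("pics/scene0.png")),("now",im)):
    print(f,[r for r in rects("scene",i,white(i),0.016) if r[3]>.05 and -.4<r[1]<-.15 and .5<r[0]<.7])
print(spot_in("scene","straightedge")[:2])
P0=np.load("scene0.npy")
for Q in(P0,P):
    m=(Q[...,2]>.025)&(Q[...,2]<.05)&(Q[...,0]>.5)&(Q[...,0]<.68)&(Q[...,1]<-.17)&(Q[...,1]>-.36)
    p=Q[m];w,V=np.linalg.eigh(np.cov(p[:,:2].T));print(len(p),p.mean(0),np.degrees(np.arctan2(V[1,1],V[0,1]))%180)
```

```text
0 [array([ 6.027000e-01, -2.717000e-01,  3.660000e-02,  2.068000e-01,
        1.054309e+02])]
now [array([ 6.032000e-01, -2.693000e-01,  3.740000e-02,  2.040000e-01,
        1.053101e+02])]
[{'rect': [257.6, 214.4, 50.7, 14.6], 'score': 0.63}]
164 [ 0.57033892 -0.27621151  0.03383859] 29.571699993187394
154 [ 0.57379006 -0.27569476  0.03412982] 26.596830608148082
```

View pics/gs2.png

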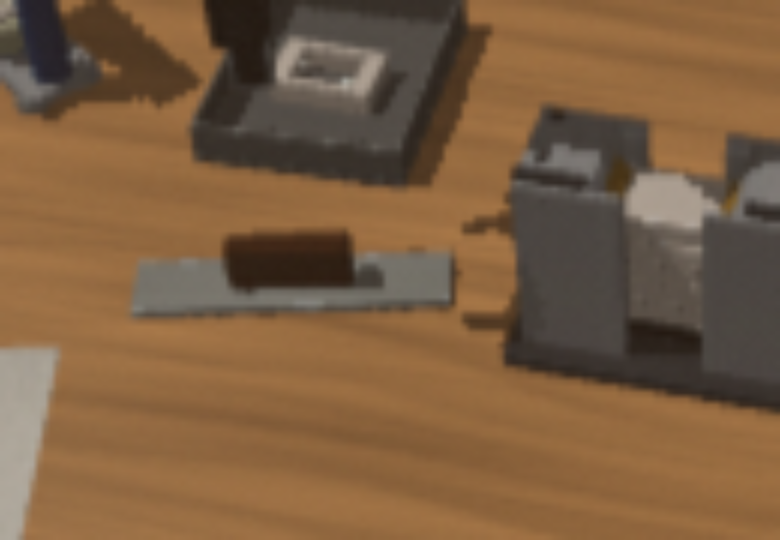

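Call:
{"op": "carry_out", "data": {"series": "0.001 0.001 -0.03 0.5;0 0 -0.04 0;0 0 -0.04 0;0 0 -0.03 0;0 0 -0.022 0;0 0 0 0;0 0 0 0"}}

```text
time: 50.58
tool_pos: [0.5876, -0.2666, 0.0296]
tcp_rot: [1.903, 2.497, 0.001]
wrist_force: [0.5, 0.3, 0.1]
width: 0.745
grip_force: 0.0
```

Call:
{"op": "carry_out", "data": {"series": "0 0 0 0;0 0 0 0;0 0 0 0;0 0 0 0;0 0 0 0;0 0 0 0;0 0 0 0", "jaw": -1, "grip_force": 80}}

```text
time: 51.45
tool_pos: [0.5876, -0.2664, 0.0296]
tcp_rot: [1.903, 2.497, 0.001]
wrist_force: [0.3, 1.9, 6.3]
width: 0.166
grip_force: 80.9
```

Call:
{"op": "carry_out", "data": {"series": "0 0 0.03 0;0 0 0.05 0;0 0 0.05 0;0 0 0.04 0;-0.0023 0.0366 0 -2.7;-0.0023 0.0366 0 -2.7;-0.0023 0.0366 0 -2.7;-0.0023 0.0366 0 -2.7;-0.0023 0.0366 0 -2.7;-0.0023 0.0366 0 -2.7;0 0 0 0;0 0 -0.018 0;0 0 -0.018 0;0 0 0 0;0 0 0 0"}}

```text
time: 53.32
tool_pos: [0.5723, -0.0471, 0.1615]
tcp_rot: [-2.237, -2.204, 0.002]
wrist_force: [-0.3, -0.4, -3.7]
width: 0.166
grip_force: 79.4
```

Run:
```python
from h import *
im,d,P=cloud("scene");cv2.imwrite("pics/hs.png",cv2.resize(im[160:260,260:400],(770,550)))
print(bot.read_state()["tool_pos"])
```

```text
[ 0.57261451 -0.04694303  0.1620163 ]
```

View pics/hs.png

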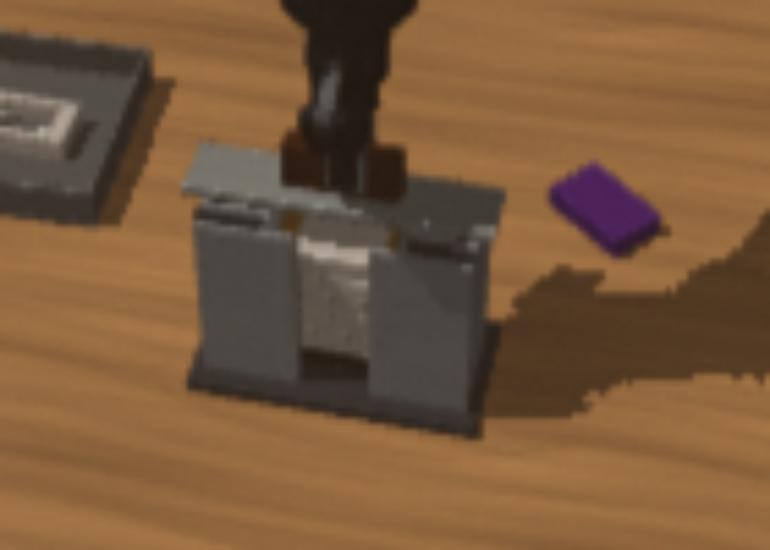

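The straightedge hangs level above the deck at px (345,185), with the fence still in front of it. Lowering gently.

Call:
{"op": "carry_out", "data": {"series": "0 0 -0.002 0;0 0 -0.002 0;0 0 0 0;0 0 0 0"}}

```text
time: 53.88
tool_pos: [0.5728, -0.0464, 0.1583]
tcp_rot: [2.237, 2.206, 0.0]
wrist_force: [-0.0, -0.5, -4.8]
width: 0.167
grip_force: 79.5
```

Call:
{"op": "carry_out", "data": {"series": "0 0 -0.001 0;0 0 0 0;0 0 0 0"}}

```text
time: 54.25
tool_pos: [0.573, -0.0464, 0.1576]
tcp_rot: [2.237, 2.205, 0.001]
wrist_force: [-1.1, 0.1, -2.3]
width: 0.166
grip_force: 79.7
```

Call:
{"op": "carry_out", "data": {"series": "0.002 0 -0.0003 0;0.002 0 0 0;0 0 0 0;0 0 0 0"}}

```text
time: 54.75
tool_pos: [0.5771, -0.0466, 0.1576]
tcp_rot: [2.237, 2.205, 0.001]
wrist_force: [-3.0, 0.7, 4.9]
width: 0.169
grip_force: 80.7
```

Call:
{"op": "carry_out", "data": {"series": "0.0015 0 0 0;0.0015 0 0 0;0 0 0 0;0 0 0 0"}}

```text
time: 55.25
tool_pos: [0.5797, -0.0466, 0.1576]
tcp_rot: [2.237, 2.206, -0.0]
wrist_force: [-5.3, -0.5, 5.8]
width: 0.171
grip_force: 81.0
```

Call:
{"op": "carry_out", "data": {"series": "0.001 0 0 0;0.001 0 0 0;0 0 0 0;0 0 0 0"}}

```text
time: 55.75
tool_pos: [0.5805, -0.0466, 0.1577]
tcp_rot: [-2.236, -2.204, 0.003]
wrist_force: [-8.3, -0.5, 9.3]
width: 0.171
grip_force: 81.5
```

Call:
{"op": "carry_out", "data": {"series": "0.0015 0 0 0;0 0 0 0;0 0 0 0"}}

```text
time: 56.12
tool_pos: [0.5808, -0.0466, 0.1577]
tcp_rot: [-2.234, -2.204, 0.006]
wrist_force: [-13.1, -0.5, 11.7]
width: 0.171
grip_force: 81.9
```

```bash
python3 -c "
from h import *;s=bot.read_state();print(s['torque'],s['tcp_rot'],s['tool_pos'],s['wrist_force'])"
```

```text
[-0.08320697  2.07407014  0.14991225] [-2.2337125  -2.20395182  0.00644541] [ 0.58081883 -0.04658873  0.15768786] [-13.12382455  -0.52840357  11.68744493]
```

Call:
{"op": "carry_out", "data": {"series": "-0.0022 0 0 0;0 0 0.0005 0;0 0 0 0"}}

```text
time: 56.5
tool_pos: [0.5806, -0.0466, 0.1576]
tcp_rot: [-2.236, -2.206, 0.001]
wrist_force: [-6.4, -0.3, 5.5]
width: 0.169
grip_force: 80.7
```

Call:
{"op": "carry_out", "data": {"series": "0 0 0 0;0 0 0 0;0 0 0 0;0 0 0 0;0 0 0.02 0;0 0 0.05 0;0 0 0.05 0;0 0 0 0", "jaw": 0.3}}

```text
time: 57.5
tool_pos: [0.5847, -0.0469, 0.2855]
tcp_rot: [2.23, 2.198, 0.013]
wrist_force: [0.3, -0.5, -0.7]
width: 0.649
grip_force: 0.0
```

Call:
{"op": "carry_out", "data": {"series": "-0.02 -0.055 0 0;-0.02 -0.055 0 0;-0.02 -0.055 0 0;-0.02 -0.055 0 0;-0.02 -0.055 0 0;0 0 0 0;0 0 0 0"}}

```text
time: 58.38
tool_pos: [0.4808, -0.3212, 0.2774]
tcp_rot: [-2.238, -2.204, -0.001]
wrist_force: [1.4, 0.2, -0.4]
width: 0.648
grip_force: 0.0
```

Run:
```python
from h import *
A=[];
for i in range(4):
    im,d,P=cloud("top");A.append(P)
P=np.nanmedian(A,0);z=P[...,2]
ims,_,_=cloud("scene")
cv2.imwrite("pics/z.png",cv2.hconcat([cv2.resize(im[180:240,275:355],(400,300),interpolation=cv2.INTER_CUBIC),cv2.resize(ims[160:235,280:380],(400,300),interpolation=cv2.INTER_CUBIC)]))
m=(z>.125)&(z<.139)&(abs(P[...,1]+.047)<.12)&(abs(P[...,0]-.58)<.05)
p=P[m];print(len(p),p.mean(0),np.percentile(p[:,2],[10,50,90]))
h=cv2.cvtColor(up(cv2.GaussianBlur(im,(3,3),0)),cv2.COLOR_BGR2HSV)
w=((z>.15)&(z<.175)&(abs(P[...,1]+.047)<.06)&(abs(P[...,0]-.58)<.04)).astype(np.uint8)*255
w4=(cv2.resize(w,None,fx=4,fy=4)>127).astype(np.uint8)
print(rects("top",im,w4,.166,10))
print(bot.read_state()["wrist_force"])
```

```text
1017 [ 0.57656893 -0.04677167  0.1319805 ] [0.12736946 0.13267216 0.13515159]
[array([ 5.77600e-01, -4.82000e-02,  1.67000e-02,  7.06000e-02,
        8.96426e+01])]
[-0.16274583  0.43662182  0.56013722]
```

View pics/z.png

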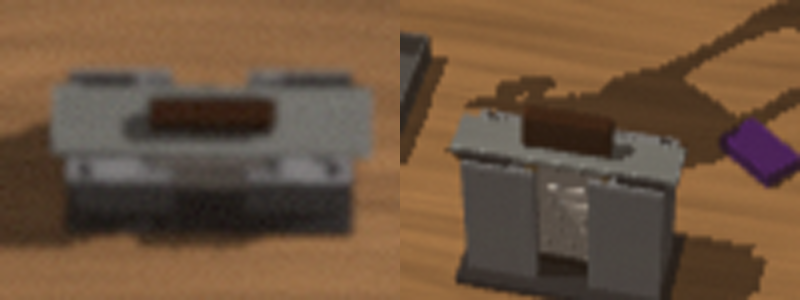

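Run:
```python
from h import *
im=np.mean([eyes.read_camera("top")[0].astype(float) for _ in range(4)],0)
a=cv2.imread("pics/d.png").astype(float)
for c in((291,299),(334,342)):
    for n,i in(("d",a),("now",im)): print(c,n,np.round(i[190:218,c[0]:c[1]].mean((1,2))).astype(int))
for z in(.128,.134): print(z,[(v,np.round(proj("top",[[317,v]],z)[0,0],4)) for v in(195,196,197,198,199,210,211,212,213)])
```

```text
(291, 299) d [103 103 102 103  89  61  53  82 108 113 107 101 101 109 114 115 116 116
 115 115 115 114 108 102 100  92  71  50]
(291, 299) now [108 108 107 107  92  66  64  86 103 106 106 106 106 106 106 107 108 107
 107 103  91  93 106 106 103  96  75  52]
(334, 342) d [105 103 102 101  91  69  55  79 106 117 115 108 107 113 119 120 120 121
 120 120 121 119 114 107 108 106  88  56]
(334, 342) now [107 108 107 105  95  73  60  81 105 111 112 111 111 110 110 111 112 110
 110 108 102  98 104 108 111 111  91  58]
0.128 [(195, np.float64(0.6063)), (196, np.float64(0.6034)), (197, np.float64(0.6005)), (198, np.float64(0.5976)), (199, np.float64(0.5948)), (210, np.float64(0.5632)), (211, np.float64(0.5604)), (212, np.float64(0.5575)), (213, np.float64(0.5547))]
0.134 [(195, np.float64(0.6051)), (196, np.float64(0.6022)), (197, np.float64(0.5993)), (198, np.float64(0.5965)), (199, np.float64(0.5936)), (210, np.float64(0.5622)), (211, np.float64(0.5594)), (212, np.float64(0.5566)), (213, np.float64(0.5537))]
```

The fence/bar edge falls on the same pixel row on both sides as the bare fence did, so there is no gap and the bar is flush. The arm is clear, so I'm handing in.

```bash
python3 -c "
from h import *;print(bot.finish_job())"
```

```text
the job is handed in; nothing more can be done
None
```

The job is handed in, with no verdict returned: all five new blanks are caught in the feeder (the fourth needed a second press), the spent blank is in the scrap tray, and the straightedge lies flat and flush against the fence.

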